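# Change over three seed samples between the balance, light box and moisture meter

## Task

Change the seed samples over for the next round of tests: the tall glass jar goes from the balance to the light box, the round white pot from the light box to the moisture meter, and the flat metal tin from the moisture meter to the balance, each standing in the middle of its place (the printed circle). Only the round cork mat is free, so park one sample on it on the way, let go of it there, and leave the mat empty at the end. Keep the samples upright, set them down without dropping them, and do not shift the small stack of dishes, the brass weight or the spatula.

Things in the scene. Friction and masses are not known exactly. Their poses are not given: they have to be found in the camera images.
- jar: tall upright round glass jar full of brown seed, 48 mm diameter, with a black screw cap of 44 mm diameter; 100 mm high in all, of which the glass is the lower 80 mm. About 0.22 kg. Origin: centre of the underside; z up. At the start it stands on the balance.
- pot: squat round white plastic pot with a lid, 58 mm diameter, lid (upper 9 mm) 60 mm; 45 mm high. About 0.12 kg. Origin: centre of the underside; z up. At the start it stands on the light box.
- tin: flat oblong bare-metal tin with a small brown paper label on its lid, 70 mm long (its x) by 46 mm wide (its y) by 36 mm high; the lid, from 26 mm up, stands out 1 mm all round. About 0.12 kg. Origin: centre of the underside; z up. Grasp it across its 46 mm width. At the start it stands, at any yaw, in the moisture meter. Its yaw at the end does not matter.
- balance: white bench balance, fixed, body 175 by 150 mm and 40 mm high, display at its front (-x of its own frame), with a raised round steel pan, 110 mm diameter. Origin: on the bench below the middle of the pan; the pan's top, where samples stand, is 50 mm above the origin, flat and rigid. A dark circle of 72 mm diameter marks the middle of the pan.
- lightbox: low square light box, fixed, 150 by 150 mm, black frame and pale glowing top. Origin: on the bench below its middle; samples stand on the flat top, 24 mm above the origin. A grey circle of 72 mm diameter marks the middle.
- meter: grey moisture meter, fixed, body 165 by 135 mm, with small display and keys at its front (-x of its own frame) and a shallow round metal seat inside a black rounded collar: free inner diameter 102 mm, collar rim 4 mm above the seat. Origin: on the bench below the middle of the seat; the seat, where samples stand, is flat and 42 mm above the origin. A dark circle of 72 mm diameter marks the middle.
- mat: round brown cork mat, fixed to the bench, 120 mm diameter, 6 mm thick, empty at the start: the free spot. Origin: centre of its underside, on the bench; samples stand 6 mm above it.
- dishes: bystander, loose: stack of three white dishes, 90 mm diameter, 42 mm high, with a brown paper packet on top; standing on the bench. Origin: centre of the underside. Not to be shifted.
- weight: bystander, loose: brass balance weight, 32 mm diameter, 45 mm high, standing on the bench. Origin: centre of the underside. Not to be shifted.
- spatula: bystander, loose: small spatula, 150 mm long, lying flat on the bench along its own x. Origin: middle of its length, at the bench. Not to be shifted.
Not all that is in view belongs to the job. What is shaped like the tin but red is not meant. There is more than one size of the jar; the one meant has the size given above.

How it is judged:
By the outcome, as a careful person would: the job done as asked, in the order asked, and still so for the second after the job is handed in, with the robot touching nothing.
It also fails if it takes over 123 s, if anything falls off the work surface, if the arm or the gripper's body presses on something with over 40 N, if the wrist force passes 120 N, or if a joint passes its speed limit or range.

## Robot

A 6-joint arm with a two-finger parallel gripper is mounted at the origin on the work surface. World frame = base frame: x ahead of the robot, y to its left, z up, the work surface at z = 0. Lengths are in m, angles in rad, forces in N, time in s.
With the tool pointing down it reaches from about 0.375 to 0.975 m from the base axis. Payload 3.8 kg.
Tool frame: the origin (TCP) lies on the centre line of the jaws, within the pads' length; the fingertips stand 14 mm ahead of it and the grasp point (between the pads) lies 5 mm behind it (bot.finger_overhang is the distance from the TCP to the fingertips, in m); y points along the fingers, x is the direction in which the jaws open and shut, and the axes are right-handed (so a half turn about y gives the same grasp; the last joint's range is limited). The gripper opens to 85 mm and grips with 20 to 120 N. Pads are 22 mm wide; open, the fingers measure 114 mm over their backs; the gripper's body (76 mm by 85 mm) begins 54 mm behind the grasp point. The pads swing forward as they close: fully open they stand 13 mm farther back than shut.
Start: joints at [-1.206, 0.264, 1.604, -0, 1.274, -0.037], TCP at [0.264, -0.621, 0.245] pointing down, gripper open.
Joint ranges: [-2.63, 2.63], [-0.94, 2.18], [0.31, 2.57], [-1.31, 4.45], [0, 2.66], [-2.55, 2.55]. Speed limits (rad/s): [2.57, 2.57, 3.14, 3.14, 3.14, 3.14].

## Interface

Orientations are given as a rotation vector (axis times angle).
In Python, from workcell import readout, read_camera, bot, spotter gives the robot as it stands.
- The arm moves only by the tool jog_arm, never from a script. Its argument "increments" is a list of rows, each a list of 7 numbers: the shift along the tool's x, y, z in m, then the turn, a rotation vector about the tool's x, y, z in rad, then the opening, from 0 (shut) to 1 (fully open). A call has 1 to 10 rows; each row shifts and turns the pose as measured when the row begins, along the tool's axes as they then stand; what a row does not reach is not made up. A row lasts 1/8 s, in which the tool goes at most 62.5 mm and 10.7 degrees, less where a joint would pass 70% of its speed; a pose out of reach is approached as far as the arm can. A call with a gripper value outside its range is refused whole. The fingers move at their own pace and stop on an object; "force" is the grip in N (left out, the last holds). Time passes only in rows, so rows that do not move let the fingers close. It gives the time, the measured TCP pose, the force and the opening at its end, in the units of the state.
- readout.read_state(): the state, without advancing time (a new reading comes with each control period).
- read_camera(name): name is "scene" or "top"; returns a dict with "img" (420x560x3 uint8, blue, green, red), "range_z" (420x560 float32, m along the optical axis (not along the pixel's ray), 0 where there is no reading), "fx", "fy", "cx", "cy" (pixels), "world_from_camera" (4x4, takes a point from camera to world coordinates). Camera axes: x right, y down, z forward; pixel columns grow to the right and rows downward; lengths in m; the calibration is good to about 2 mm. A picture is of the moment at which its call begins.
- bot.finish_job(): hands the job in, once; it reports no verdict.
Trained networks look in a picture, given as the dict that the camera call returned (one of the last four; its "shot" number tells which), for a name from the list of things; names that differ only in an ending like _2 or _b are one class to them, and where a whole thing is asked for, a point or a joint stands for the part that bears it (a point fixed in the world has none). Each returns a list of dicts, best first, with "p" (0 to 1); they miss things now and then, are a little off and sometimes report something else, mostly with a low value. They report only what shows in the picture. A call takes as long as a camera call. They do not tell look-alikes from the thing itself.
- spotter.masks_of(picture, thing): "mask" (420x560 bool, what is visible of it) and "location" ([column, row] in pixels, amid what is visible of it).
- spotter.spot_point(picture, thing): "location" ([column, row] in pixels: a listed point, or the origin of a listed thing).
The state is a dict: "time": time; "q": joint angles; "joint_vel": joint speeds; "joint_torque": joint torques, N m; "tool_pos": TCP position; "tcp_rot": TCP orientation; "wrist_force": force on the tool from outside, world axes, zero at the start; "torque": the same for the moment, N m; "width": opening from 0.0 (shut) to 1.0 (fully open).
Only numpy, scipy, OpenCV 4.12 (cv2) and the standard library are available. Lean on these libraries where they do the work, as an engineer would, in place of code of your own. Each camera call takes 0.05 s, during which the arm holds its last target. There are 200 camera calls.

## Working session

There is one attempt and no reset: what is moved stays moved. The work goes in short steps, Python scripts to look and compute and a tool call to move; the robot and the scene stay as the last step left them, time stands still between calls to the robot, and variables do not carry over. Pictures are saved under pics/ and viewed, about 12 in all and at most 16, crops included, and the job is handed in when it is done.

Besides the shell and the picture viewer there is one more tool, called after ">>>" as name(argument=value, ...) on one line, values as JSON. jog_arm: Moves the arm, as the interface text tells. Its arguments: {"type":"object","properties":{"increments":{"type":"array"},"force":{"type":"number"}},"required":["increments"]}

```bash
ls; mkdir -p pics
python3 - <<'E'
from workcell import readout, read_camera, bot, spotter
import cv2,numpy as np
print(readout.read_state())
for n in("scene","top"):
    p=read_camera(n); cv2.imwrite(f"pics/{n}0.png",p["img"]); np.savez(f"{n}0.npz",**p)
    print(n,p["fx"],p["cx"],p["cy"],np.round(p["world_from_camera"],3).tolist())
    for t in "jar pot tin balance lightbox meter mat dishes weight spatula".split():
        print(t,[(round(d["p"],2),np.round(d["location"]).tolist()) for d in spotter.spot_point(p,t)][:4])
E
```

```text
pics
{'time': 0.0, 'q': array([-1.20592485e+00,  2.64765588e-01,  1.60536981e+00,  3.93988966e-06,
        1.27370618e+00, -3.69036757e-02]), 'joint_vel': array([ 0.00183498,  0.00284728, -0.00107196,  0.00114506, -0.00132271,
       -0.00073567]), 'joint_torque': array([ 9.21332248e-04, -5.15106225e+01, -3.67314398e+01, -2.59738208e-04,
        1.28070154e-02, -6.38596632e-06]), 'tool_pos': array([ 0.26370795, -0.62059574,  0.24395588]), 'tcp_rot': array([-1.37155644,  0.90968748, -0.9066816 ]), 'wrist_force': array([0.5765304 , 0.51397511, 0.28011926]), 'torque': array([-0.01543822,  0.01885612, -0.01906811]), 'width': 1.0026211649239365}
scene 448.4139699739916 284.2401490118176 207.49747667809137 [[0.849, 0.342, -0.402, 0.862], [0.528, -0.545, 0.651, -0.601], [0.003, -0.766, -0.643, 0.645], [0.0, 0.0, 0.0, 1.0]]
jar [(0.9, [337.0, 132.0]), (0.89, [303.0, 180.0])]
pot [(0.69, [199.0, 356.0]), (0.49, [277.0, 195.0])]
tin [(0.95, [139.0, 262.0]), (0.95, [119.0, 319.0]), (0.7, [256.0, 239.0]), (0.62, [335.0, 147.0])]
balance [(0.86, [339.0, 148.0]), (0.38, [340.0, 320.0])]
lightbox [(0.56, [198.0, 367.0])]
meter [(0.63, [256.0, 253.0])]
mat [(0.59, [348.0, 221.0])]
dishes [(0.56, [341.0, 318.0])]
weight [(0.55, [274.0, 194.0])]
spatula [(0.66, [426.0, 190.0])]
top 381.53129045938147 282.59962065441294 204.58199071367065 [[0.03, -0.996, 0.087, 0.414], [-1.0, -0.031, -0.001, -0.002], [0.003, -0.087, -0.996, 1.001], [0.0, 0.0, 0.0, 1.0]]
jar [(0.83, [146.0, 221.0]), (0.45, [214.0, 229.0])]
pot [(0.71, [415.0, 190.0])]
tin [(0.86, [416.0, 264.0]), (0.78, [323.0, 214.0]), (0.55, [370.0, 286.0])]
balance [(0.83, [155.0, 222.0]), (0.69, [249.0, 166.0])]
lightbox [(0.83, [416.0, 190.0])]
meter [(0.63, [319.0, 213.0]), (0.58, [323.0, 212.0])]
mat [(0.75, [247.0, 166.0]), (0.68, [318.0, 212.0])]
dishes [(0.9, [340.0, 135.0])]
weight [(0.54, [244.0, 238.0])]
spatula [(0.92, [180.0, 125.0])]
```

View pics/scene0.png

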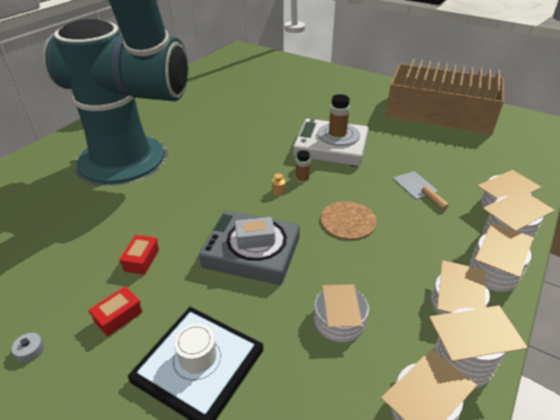

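View pics/top0.png

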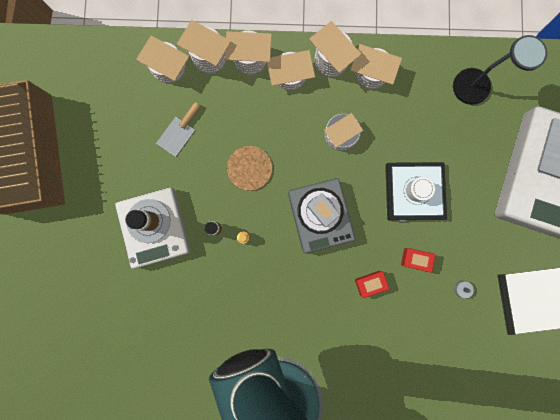

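The scene image shows the arm at left, the jar on the balance (338,125), a small look-alike jar (303,165), the brass weight (279,185), the mat (348,220), the tin in the meter (256,232), the pot on the light box (196,348), dishes (341,312), the spatula (420,190) and red tins to ignore. The top view agrees: balance (150,222), meter (321,211), light box (416,191), mat (250,168).

```bash
cat > h.py <<'E'
import numpy as np,cv2
def cloud(p):
    z=p["range_z"]; v,u=np.mgrid[:420,:560]
    P=np.stack([(u-p["cx"])/p["fx"]*z,(v-p["cy"])/p["fy"]*z,z,np.ones_like(z)],-1)
    W=P@np.asarray(p["world_from_camera"]).T
    W[z<=0]=np.nan
    return W[...,:3]
def near(W,c,r,z0,z1):
    m=(np.hypot(W[...,0]-c[0],W[...,1]-c[1])<r)&(W[...,2]>z0)&(W[...,2]<z1)
    return m
def circ(P):
    (x,y),r=cv2.minEnclosingCircle((P[:,:2]*1000).astype(np.float32)); return np.round([x,y,r],1)
def rect(P):
    return np.round(np.array(sum([list(a) if not np.isscalar(a) else [a] for a in cv2.minAreaRect((P[:,:2]*1000).astype(np.float32))],[])),1)
E
python3 - <<'E'
from h import *
for n in("top","scene"):
    p=dict(np.load(n+"0.npz")); W=cloud(p)
    px={"top":dict(jar=(142,218),pot=(422,188),tin=(324,210),mat=(250,168),dishes=(343,130),weight=(243,238),box=(396,173),pan=(160,236),spat=(175,138),sjar=(212,228)),
     "scene":dict(jar=(340,101),pot=(196,340),tin=(255,226),mat=(348,220),dishes=(341,300),weight=(279,180),box=(226,320),pan=(355,137),spat=(413,184),sjar=(303,156))}[n]
    c={k:W[b,a] for k,(a,b) in px.items()}
    print(n,{k:np.round(v*1000).tolist() for k,v in c.items()})
    g=near(W,(.5,0),.4,-.02,.02); print("bench z",np.nanmedian(W[g][:,2]))
    def show(k,f,c0,r,a,b):
        m=near(W,c0,r,a,b); P=W[m]; print(k,f(P),"n",len(P),"z",np.round(np.median(P[:,2])*1000,1))
    show("jartop",circ,c["jar"],.04,.14,.17)
    show("pottop",circ,c["pot"],.04,.062,.08)
    show("tintop",rect,c["tin"],.055,.07,.09)
    show("mat",circ,c["mat"],.09,.003,.012)
    show("box",rect,c["pot"],.13,.018,.03)
    show("pan",circ,c["jar"],.09,.046,.056)
    show("bal",rect,c["jar"],.16,.034,.056)
    show("meter",rect,c["tin"],.12,.025,.06)
    show("dishes",circ,c["dishes"],.08,.01,.06)
    show("weight",circ,c["weight"],.03,.01,.06)
    show("sjar",circ,c["sjar"],.03,.01,.1)
    # meter z histogram
    P=W[near(W,c["tin"],.1,.02,.06)]; print(np.histogram(P[:,2]*1000,bins=range(20,62,2))[0])
E
```

```text
top {'jar': [449.0, 310.0, 150.0], 'pot': [547.0, -344.0, 71.0], 'tin': [485.0, -103.0, 79.0], 'mat': [596.0, 87.0, 5.0], 'dishes': [695.0, -152.0, 41.0], 'weight': [411.0, 94.0, 45.0], 'box': [591.0, -294.0, 25.0], 'pan': [410.0, 300.0, 49.0], 'spat': [671.0, 290.0, 1.0], 'sjar': [433.0, 168.0, 71.0]}
bench z -5.8583944008039346e-05
jartop [446.5 327.   21.9] n 321 z 149.3
pottop [ 547.8 -345.4   30.6] n 467 z 69.0
tintop [ 486.2 -101.5   72.2   48.3   40.3] n 581 z 77.9
mat [596.7  86.9  88.2] n 1512 z 5.8
box [ 547.6 -347.3  149.4  151.     2.1] n 2751 z 23.4
pan [447.5 332.8  55.1] n 932 z 49.6
bal [445.2 284.  174.5 240.1  17.8] n 3491 z 40.4
meter [ 475.1 -100.7  164.7  135.3   16. ] n 2866 z 42.2
dishes [ 695.5 -151.7   49.3] n 1027 z 40.9
weight [413.3  96.   15.7] n 129 z 31.6
sjar [434.2 171.   16.9] n 188 z 69.5
[  2   1   1   5   2   0   2  29  69 313 856 909 445 135  23   5   4   1
   4   2]
scene {'jar': [457.0, 306.0, 151.0], 'pot': [552.0, -345.0, 69.0], 'tin': [490.0, -102.0, 78.0], 'mat': [600.0, 84.0, 5.0], 'dishes': [692.0, -143.0, 40.0], 'weight': [420.0, 91.0, 37.0], 'box': [533.0, -257.0, 1.0], 'pan': [496.0, 331.0, 51.0], 'spat': [673.0, 288.0, 1.0], 'sjar': [441.0, 162.0, 69.0]}
bench z -0.00042568423475430883
jartop [449.8 324.2  23.3] n 164 z 148.3
pottop [ 548.7 -346.2   30.5] n 1179 z 68.6
tintop [ 488.2 -102.2   73.    50.9   42.5] n 739 z 77.4
mat [604.   80.1  71. ] n 1592 z 5.4
box [ 549.5 -348.6  151.   151.     2.6] n 6952 z 23.0
pan [450.9 332.2  56.2] n 536 z 49.2
bal [447.7 282.3 173.6 242.1  17.5] n 1922 z 40.1
meter [ 478.  -101.8  164.3  136.4   16.3] n 3697 z 41.5
dishes [ 697.1 -152.7   50.1] n 2395 z 40.5
weight [416.6  93.7  16.3] n 210 z 28.8
sjar [435.7 170.2  18. ] n 373 z 49.4
[  73   71   56   73   62   67   77   76  116  287 1368  850  334   83
   28   32   28   24   30   35]
```

```bash
cat >> h.py <<'E'
def ortho(p,c,z,half=.09,res=.0005):
    n=int(2*half/res); i=(np.arange(n)-n/2)*res
    X,Y=np.meshgrid(c[0]-i,c[1]-i,indexing="ij")   # rows: -x, cols: -y (as in top view)
    Q=np.stack([X,Y,np.full_like(X,z),np.ones_like(X)],-1)@np.linalg.inv(p["world_from_camera"]).T
    return cv2.remap(p["img"],(Q[...,0]/Q[...,2]*p["fx"]+p["cx"]).astype(np.float32),(Q[...,1]/Q[...,2]*p["fy"]+p["cy"]).astype(np.float32),cv2.INTER_LINEAR)
C=dict(pan=(.449,.3325,.05,.055),mat=(.598,.086,.006,.06),seat=(.488,-.1015,.046,.051),box=(.5485,-.348,.024,.036))
E
python3 - <<'E'
from h import *
rows=[]
for n in("top","scene"):
    p=dict(np.load(n+"0.npz")); r=[]
    for k,(x,y,z,rad) in C.items():
        im=ortho(p,(x,y),z,.09,.0009)
        cv2.circle(im,(100,100),int(rad/.0009),(0,0,255),1); cv2.circle(im,(100,100),40,(0,255,0),1)
        r.append(im)
    rows.append(np.hstack(r))
    # mat centroid by colour
    W=cloud(p); hsv=cv2.cvtColor(p["img"],cv2.COLOR_BGR2HSV)
    m=near(W,C["mat"],.075,-.01,.02)&(hsv[...,0]<20)&(hsv[...,1]>80); print(n,"mat",circ(W[m]),W[m].mean(0)*1000)
    m=near(W,C["seat"],.1,.03,.06)&(hsv[...,2]<35); print(n,"collar",circ(W[m]),m.sum())
    P=W[near(W,C["pan"],.04,.07,.125)]; print("jar body",len(P),circ(P))
    P=W[near(W,C["pan"],.04,.135,.17)]; print("jar cap",len(P),circ(P))
cv2.imwrite("pics/ortho0.png",np.vstack(rows))
from scipy.spatial.transform import Rotation as R
from workcell import readout
s=readout.read_state(); print(np.round(R.from_rotvec(s["tcp_rot"]).as_matrix(),3))
E
```

```text
top mat [596.5  88.7  59.9] [595.85658506  88.75548954   5.63364999]
top collar [485.8 -97.6  55.6] 44
jar body 152 [446.2 324.1  23.4]
jar cap 334 [446.5 327.   21.9]
scene mat [597.2  88.1  61.3] [599.78777556  84.72083769   5.28535855]
scene collar [ 477.1 -116.3   74.9] 115
jar body 372 [450.  322.9  24.5]
jar cap 203 [447.  325.3  24.8]
[[ 0.391  0.     0.92 ]
 [-0.92   0.     0.391]
 [-0.    -1.     0.   ]]
```

View pics/ortho0.png

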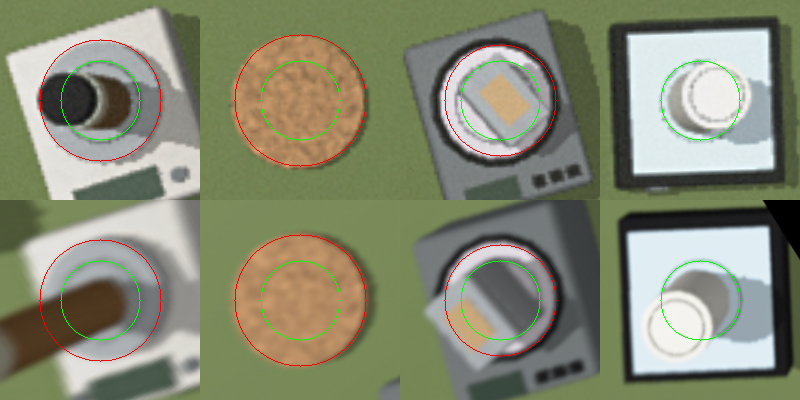

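The ortho view confirms the mat centre and pan; the collar ring still needs a fit. The pot and tin are nearly centred and the jar is slightly +x/−y of the pan centre. Moving towards the tin first.

>>> jog_arm(increments=[[0, 0, 0, 0, -0.16, 0, 0.8], [0, 0, 0, 0, -0.16, 0, 0.8], [-0.0242, 0, 0.051, 0, 0, 0, 0.8], [-0.0242, 0, 0.051, 0, 0, 0, 0.8], [-0.0242, 0, 0.051, 0, 0, 0, 0.8], [-0.0242, 0, 0.051, 0, 0, 0, 0.8], [-0.0242, 0, 0.051, 0, 0, 0, 0.8], [-0.0242, 0, 0.051, 0, 0, 0, 0.8], [-0.0242, 0, 0.051, 0, 0, 0, 0.8], [-0.0242, 0, 0.051, 0, 0, 0, 0.8]], force=40)

```text
time: 2.35
tool_pos: [0.4424, -0.1971, 0.2458]
tcp_rot: [-1.469, 0.657, -0.666]
wrist_force: [0.3, -0.1, -0.1]
width: 0.8
```

```bash
cat > go.py <<'E'
# python3 go.py x y z phi_deg(of tool x) : increments in tool axes to reach there
import sys,numpy as np
from scipy.spatial.transform import Rotation as R
from workcell import readout
s=readout.read_state(); M=R.from_rotvec(s["tcp_rot"]).as_matrix()
x,y,z,f=map(float,sys.argv[1:5]); f=np.radians(f)
T=np.array([[np.cos(f),0,-np.sin(f)],[np.sin(f),0,np.cos(f)],[0,-1,0]])
d=np.array([x,y,z])-s["tool_pos"]
print("t",round(s["time"],2),"pos",np.round(s["tool_pos"],4),"phi",np.round(np.degrees(np.arctan2(M[1,0],M[0,0])),1),"w",round(s["width"],3),"F",np.round(s["wrist_force"],1))
print("turn now-axes",np.round(R.from_matrix(M.T@T).as_rotvec(),3),"shift now-axes",np.round(M.T@d,4),"shift target-axes",np.round(T.T@d,4))
E
python3 - <<'E'
from h import *
from scipy.optimize import least_squares
for n in("top","scene"):
    p=dict(np.load(n+"0.npz"))
    im=cv2.cvtColor(ortho(p,C["seat"][:2],.046,.08,.0005),cv2.COLOR_BGR2GRAY)
    v,u=np.nonzero(im<45); x=C["seat"][0]-(v-160)*.0005; y=C["seat"][1]-(u-160)*.0005
    r=np.hypot(x-C["seat"][0],y-C["seat"][1]); k=(r>.045)&(r<.065)
    f=least_squares(lambda a:np.hypot(x[k]-a[0],y[k]-a[1])-a[2],[.488,-.1,.055],loss="soft_l1",f_scale=.002)
    print(n,k.sum(),np.round(f.x*1000,1))
E
python3 go.py .4875 -.102 .2 -48.6
```

```text
top 3652 [486.1 -97.4  54.4]
scene 2747 [ 490.  -100.8   54.5]
t 2.35 pos [ 0.4424 -0.1971  0.2458] phi -48.5 w 0.8 F [ 0.3 -0.1 -0.1]
turn now-axes [-0.001  0.002  0.006] shift now-axes [-0.0417  0.0457  0.0967] shift target-axes [-0.0416  0.0458  0.0967]
```

>>> jog_arm(increments=[[-0.0208, 0, 0.0483, 0, 0, 0, 0.74], [-0.0208, 0, 0.0483, 0, 0, 0, 0.74], [0, 0.05, 0, 0, 0, 0, 0.74], [0, 0.04, 0, 0, 0, 0, 0.74], [0, 0, 0, 0, 0, 0, 0.74], [0, 0, 0, 0, 0, 0, 0.74]])

```text
time: 3.1
tool_pos: [0.4931, -0.0946, 0.1584]
tcp_rot: [-1.469, 0.642, -0.667]
wrist_force: [-0.4, -0.4, 0.3]
width: 0.74
```

```bash
python3 go.py .4872 -.102 .059 -48.6
python3 - <<'E'
from workcell import read_camera
import cv2,numpy as np
a=read_camera("top");b=read_camera("scene")
cv2.imwrite("pics/tin1.png",np.hstack([cv2.resize(a["img"][140:280,250:390],(400,400)),cv2.resize(b["img"][150:290,185:325],(400,400))]))
E
```

```text
t 3.1 pos [ 0.4931 -0.0946  0.1584] phi -48.0 w 0.74 F [-0.4 -0.4  0.3]
turn now-axes [-0.007  0.01   0.013] shift now-axes [ 0.0002  0.0993 -0.0101] shift target-axes [ 0.0017  0.0994 -0.0093]
```

View pics/tin1.png

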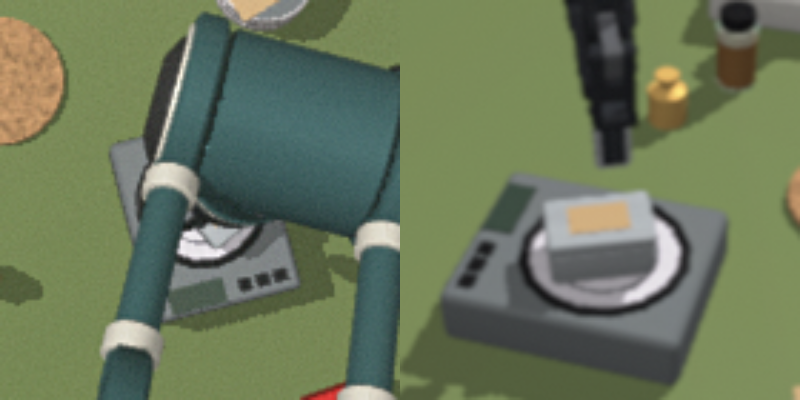

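Right crop: the gripper is above the tin, jaws lined up across its width, slightly past it (shift −9 mm along tool z). Descending with that correction.

>>> jog_arm(increments=[[0.0005, 0, -0.0101, -0.007, 0.01, 0.013, 0.74], [0, 0.03, 0, 0, 0, 0, 0.74], [0, 0.03, 0, 0, 0, 0, 0.74], [0, 0.015, 0, 0, 0, 0, 0.74], [0, 0, 0, 0, 0, 0, 0.74]])

```text
time: 3.82
tool_pos: [0.4903, -0.1066, 0.0893]
tcp_rot: [-1.465, 0.656, -0.676]
wrist_force: [-0.0, -0.1, 0.2]
width: 0.737
```

```bash
python3 go.py .4872 -.102 .059 -48.6
```

```text
t 3.83 pos [ 0.4903 -0.1066  0.0893] phi -48.9 w 0.737 F [-0.  -0.1  0.2]
turn now-axes [-0.006 -0.005  0.011] shift now-axes [-0.0058  0.0302  0.0005] shift target-axes [-0.0055  0.0303  0.0007]
```

>>> jog_arm(increments=[[-0.0057, 0.01, 0.0005, -0.006, -0.005, 0.011, 0.74], [0, 0.015, 0, 0, 0, 0, 0.74], [0, 0.005, 0, 0, 0, 0, 0.74], [0, 0, 0, 0, 0, 0, 0.74]])

```text
time: 4.32
tool_pos: [0.4887, -0.1022, 0.0597]
tcp_rot: [-1.466, 0.66, -0.664]
wrist_force: [-0.2, -0.1, 0.4]
width: 0.737
```

```bash
python3 go.py .4872 -.102 .059 -48.6;  python3 - <<'E'
from workcell import read_camera
import cv2,numpy as np
b=read_camera("scene")
cv2.imwrite("pics/tin2.png",cv2.resize(b["img"][170:290,185:325],(560,480)))
E
```

```text
t 4.33 pos [ 0.4887 -0.1022  0.0597] phi -48.6 w 0.737 F [-0.2 -0.1  0.4]
turn now-axes [-0.002  0.001  0.002] shift now-axes [-0.0012  0.0007 -0.001 ] shift target-axes [-0.0012  0.0007 -0.001 ]
```

View pics/tin2.png

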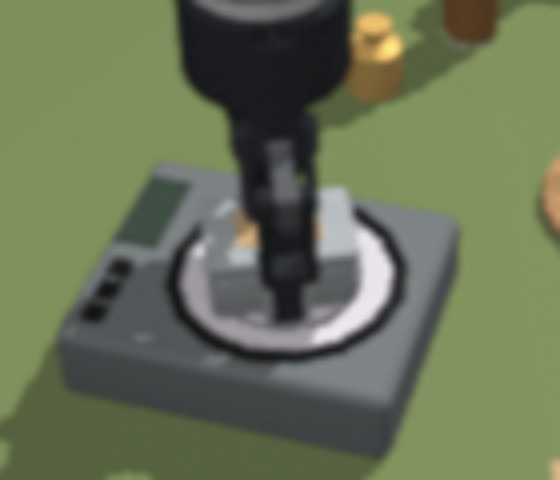

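The near finger stands beside the tin's middle, clear of the collar. Closing.

>>> jog_arm(increments=[[-0.001, 0, -0.001, 0, 0, 0, 0.4], [0, 0, 0, 0, 0, 0, 0.4], [0, 0, 0, 0, 0, 0, 0.4], [0, 0, 0, 0, 0, 0, 0.4]], force=40)

```text
time: 4.88
tool_pos: [0.4878, -0.1023, 0.0606]
tcp_rot: [-1.466, 0.659, -0.665]
wrist_force: [-0.0, 0.1, -0.8]
width: 0.554
```

```bash
python3 go.py .597 .087 .16 -48.6
```

```text
t 4.88 pos [ 0.4878 -0.1023  0.0606] phi -48.6 w 0.554 F [-0.   0.1 -0.8]
turn now-axes [-0.003  0.001  0.003] shift now-axes [-0.0693 -0.099   0.2075] shift target-axes [-0.0697 -0.0994  0.2071]
```

>>> jog_arm(increments=[[0, -0.015, 0, 0, 0, 0, 0.4], [0, -0.035, 0, 0, 0, 0, 0.4], [0, -0.03, 0, 0, 0, 0, 0.4], [-0.0087, -0.01, 0.026, 0, 0, 0, 0.4], [-0.0138, 0, 0.0415, 0, 0, 0, 0.4], [-0.0138, 0, 0.0415, 0, 0, 0, 0.4], [-0.0138, 0, 0.0415, 0, 0, 0, 0.4], [-0.0138, 0, 0.0415, 0, 0, 0, 0.4], [-0.005, 0, 0.015, 0, 0, 0, 0.4], [0, 0, 0, 0, 0, 0, 0.4]])

```text
time: 6.12
tool_pos: [0.6025, 0.0909, 0.1649]
tcp_rot: [-1.462, 0.653, -0.674]
wrist_force: [-0.5, -1.5, -1.4]
width: 0.553
```

```bash
python3 go.py .597 .087 .025 -48.6
```

```text
t 6.12 pos [0.6025 0.0909 0.1649] phi -48.7 w 0.553 F [-0.5 -1.5 -1.4]
turn now-axes [-0.01  -0.001  0.01 ] shift now-axes [-0.0021  0.1398 -0.008 ] shift target-axes [-0.0007  0.1399 -0.0067]
```

>>> jog_arm(increments=[[-0.0015, 0.02, -0.0075, -0.01, -0.001, 0.01, 0.4], [0, 0.035, 0, 0, 0, 0, 0.4], [0, 0.035, 0, 0, 0, 0, 0.4], [0, 0.025, 0, 0, 0, 0, 0.4], [0, 0.01, 0, 0, 0, 0, 0.4], [0, 0, 0, 0, 0, 0, 0.4]])

```text
time: 6.88
tool_pos: [0.5873, 0.0776, 0.0314]
tcp_rot: [-1.474, 0.677, -0.662]
wrist_force: [0.3, 0.0, -1.2]
width: 0.552
```

```bash
python3 go.py .597 .087 .025 -48.6
```

```text
t 6.88 pos [0.5873 0.0776 0.0314] phi -49.0 w 0.552 F [ 0.3  0.  -1.2]
turn now-axes [ 0.011 -0.007 -0.005] shift now-axes [-0.0007  0.0062  0.0136] shift target-axes [-0.0006  0.0064  0.0135]
```

>>> jog_arm(increments=[[-0.0007, 0, 0.012, 0.01, -0.007, -0.005, 0.4], [0, 0, 0, 0, 0, 0, 0.4], [0, 0.003, 0, 0, 0, 0, 0.4], [0, 0.0015, 0, 0, 0, 0, 0.4]])

```text
time: 7.38
tool_pos: [0.5994, 0.0866, 0.0303]
tcp_rot: [-1.465, 0.658, -0.667]
wrist_force: [0.4, -0.1, -0.6]
width: 0.551
```

```bash
python3 go.py .597 .087 .025 -48.6
```

```text
t 7.38 pos [0.5994 0.0866 0.0303] phi -48.6 w 0.551 F [ 0.4 -0.1 -0.6]
turn now-axes [-0.005 -0.     0.004] shift now-axes [-0.0019  0.0053 -0.0016] shift target-axes [-0.0019  0.0053 -0.0015]
```

>>> jog_arm(increments=[[0, 0.003, 0, -0.005, 0, 0.004, 0.4], [0, 0.003, 0, 0, 0, 0, 0.4], [0, 0.002, 0, 0, 0, 0, 0.4]])

```text
time: 7.75
tool_pos: [0.5997, 0.0867, 0.0243]
tcp_rot: [-1.468, 0.663, -0.662]
wrist_force: [-10.4, -0.9, 24.7]
width: 0.555
```

>>> jog_arm(increments=[[0, 0, 0, 0, 0, 0, 0.4], [0, 0, 0, 0, 0, 0, 0.62], [0, 0, 0, 0, 0, 0, 0.74], [0, -0.015, 0, 0, 0, 0, 0.8], [0, -0.04, 0, 0, 0, 0, 0.8], [0, -0.05, 0, 0, 0, 0, 0.9], [0, -0.05, 0, 0, 0, 0, 1]])

```text
time: 8.62
tool_pos: [0.5964, 0.0863, 0.1799]
tcp_rot: [-1.473, 0.671, -0.655]
wrist_force: [1.4, 0.3, 0.3]
width: 0.995
```

```bash
python3 go.py .548 -.3462 .16 -48.6
```

```text
t 8.62 pos [0.5964 0.0863 0.1799] phi -48.6 w 0.995 F [1.4 0.3 0.3]
turn now-axes [ 0.009  0.    -0.006] shift now-axes [ 0.2925  0.0211 -0.3222] shift target-axes [ 0.2925  0.0199 -0.3223]
```

>>> jog_arm(increments=[[0.036, 0, -0.0397, 0.009, 0, -0.006, 1], [0.036, 0, -0.0397, 0, 0, 0, 1], [0.036, 0, -0.0397, 0, 0, 0, 1], [0.036, 0, -0.0397, 0, 0, 0, 1], [0.036, 0, -0.0397, 0, 0, 0, 1], [0.036, 0, -0.0397, 0, 0, 0, 1], [0.036, 0, -0.0397, 0, 0, 0, 1], [0.025, 0, -0.027, 0, 0, 0, 1], [0.005, 0, -0.006, 0, 0, 0, 1], [0, 0, 0, 0, 0, 0, 1]])

```text
time: 9.88
tool_pos: [0.5565, -0.3431, 0.1995]
tcp_rot: [-1.46, 0.638, -0.681]
wrist_force: [0.3, -0.3, 0.6]
width: 1.006
```

```bash
python3 go.py .548 -.346 .045 -48.6
python3 - <<'E'
from workcell import read_camera
from h import *
for n in("top","scene"):
    p=read_camera(n); W=cloud(p); np.savez(n+"1.npz",**p)
    for c in ((.597,.087),):
        P=W[near(W,c,.06,.034,.055)]; print(n,"tin",rect(P),len(P),np.median(P[:,2]))
E
```

```text
t 9.88 pos [ 0.5565 -0.3431  0.1995] phi -48.4 w 1.006 F [ 0.3 -0.3  0.6]
turn now-axes [-0.018  0.003  0.021] shift now-axes [-0.0067  0.1542 -0.0111] shift target-axes [-0.0034  0.1545 -0.0083]
top tin [598.5  86.3  72.   48.   41.7] 526 0.04157330544792737
scene tin [600.   85.8  71.9  50.4  42.4] 573 0.04124239952337172
```

>>> jog_arm(increments=[[-0.0067, 0.01, -0.0111, -0.018, 0.003, 0.021, 1], [0, 0.035, 0, 0, 0, 0, 1], [0, 0.035, 0, 0, 0, 0, 1], [0, 0.03, 0, 0, 0, 0, 1], [0, 0.01, 0, 0, 0, 0, 1], [0, 0, 0, 0, 0, 0, 1]])

```text
time: 10.72
tool_pos: [0.5422, -0.3375, 0.0744]
tcp_rot: [-1.47, 0.661, -0.649]
wrist_force: [0.4, 0.2, -0.1]
width: 1.0
```

```bash
python3 go.py .548 -.346 .043 -48.6
```

```text
t 10.72 pos [ 0.5422 -0.3375  0.0744] phi -48.0 w 1.0 F [ 0.4  0.2 -0.1]
turn now-axes [ 0.004  0.01  -0.007] shift now-axes [ 0.0104  0.0314 -0.0012] shift target-axes [ 0.0102  0.0314 -0.0013]
```

>>> jog_arm(increments=[[0.01, 0, -0.001, 0.004, 0.01, -0.007, 1], [0, 0, 0, 0, 0, 0, 1], [0, 0.015, 0, 0, 0, 0, 1], [0, 0.015, 0, 0, 0, 0, 1], [0, 0, 0, 0, 0, 0, 1]])

```text
time: 11.35
tool_pos: [0.5509, -0.3478, 0.0464]
tcp_rot: [-1.468, 0.657, -0.669]
wrist_force: [-0.1, -0.8, -0.1]
width: 1.002
```

```bash
python3 go.py .548 -.346 .043 -48.6
```

```text
t 11.35 pos [ 0.5509 -0.3478  0.0464] phi -48.6 w 1.002 F [-0.1 -0.8 -0.1]
turn now-axes [-0.002 -0.001  0.007] shift now-axes [-0.0033  0.0033 -0.001 ] shift target-axes [-0.0033  0.0034 -0.001 ]
```

>>> jog_arm(increments=[[-0.0035, 0.003, -0.001, -0.002, 0, 0.007, 0.9], [0, 0.001, 0, 0, 0, 0, 0.8], [0, 0, 0, 0, 0, 0, 0.4], [0, 0, 0, 0, 0, 0, 0.4], [0, 0, 0, 0, 0, 0, 0.4], [0, 0, 0, 0, 0, 0, 0.4]], force=40)

```text
time: 12.1
tool_pos: [0.5477, -0.3457, 0.0423]
tcp_rot: [-1.467, 0.663, -0.662]
wrist_force: [-0.2, -0.7, -1.1]
width: 0.689
```

```bash
python3 go.py .488 -.099 .16 -48.6
```

```text
t 12.1 pos [ 0.5477 -0.3457  0.0423] phi -48.6 w 0.689 F [-0.2 -0.7 -1.1]
turn now-axes [ 0.    -0.    -0.001] shift now-axes [-0.2247 -0.1176  0.1182] shift target-axes [-0.2245 -0.1177  0.1183]
```

>>> jog_arm(increments=[[0, -0.015, 0, 0, 0, 0, 0.4], [0, -0.035, 0, 0, 0, 0, 0.4], [0, -0.035, 0, 0, 0, 0, 0.4], [-0.02, -0.015, 0.01, 0, 0, 0, 0.4], [-0.04, 0, 0.021, 0, 0, 0, 0.4], [-0.04, 0, 0.021, 0, 0, 0, 0.4], [-0.04, 0, 0.021, 0, 0, 0, 0.4], [-0.04, 0, 0.021, 0, 0, 0, 0.4], [-0.025, 0, 0.014, 0, 0, 0, 0.4], [-0.006, 0, 0.003, 0, 0, 0, 0.4]])

```text
time: 13.35
tool_pos: [0.4938, -0.1101, 0.1567]
tcp_rot: [-1.466, 0.653, -0.676]
wrist_force: [-0.1, -0.7, 0.6]
width: 0.689
```

>>> jog_arm(increments=[[0, 0, 0, 0, 0, 0, 0.4], [0, 0, 0, 0, 0, 0, 0.4]])

```text
time: 13.6
tool_pos: [0.4947, -0.111, 0.1582]
tcp_rot: [-1.466, 0.651, -0.678]
wrist_force: [0.0, 0.6, -1.0]
width: 0.688
```

```bash
python3 go.py .488 -.099 .0605 -48.6
```

```text
t 13.6 pos [ 0.4947 -0.111   0.1582] phi -48.7 w 0.688 F [ 0.   0.6 -1. ]
turn now-axes [-0.007 -0.002  0.015] shift now-axes [-0.015   0.0975  0.0022] shift target-axes [-0.0135  0.0977  0.0029]
```

>>> jog_arm(increments=[[-0.015, 0, 0.0022, -0.007, 0, 0.015, 0.4], [0, 0.02, 0, 0, 0, 0, 0.4], [0, 0.03, 0, 0, 0, 0, 0.4], [0, 0.025, 0, 0, 0, 0, 0.4], [0, 0.01, 0, 0, 0, 0, 0.4], [0, 0, 0, 0, 0, 0, 0.4], [0, 0, 0, 0, 0, 0, 0.4]])

```text
time: 14.48
tool_pos: [0.4869, -0.0993, 0.0724]
tcp_rot: [-1.464, 0.67, -0.668]
wrist_force: [0.5, -0.7, 0.0]
width: 0.685
```

```bash
python3 go.py .488 -.099 .0605 -48.6
```

```text
t 14.47 pos [ 0.4869 -0.0993  0.0724] phi -49.1 w 0.685 F [ 0.5 -0.7  0. ]
turn now-axes [-0.    -0.008 -0.002] shift now-axes [0.0005 0.0119 0.0011] shift target-axes [0.0005 0.0119 0.0011]
```

>>> jog_arm(increments=[[0.0005, 0.006, 0.001, 0, -0.008, -0.002, 0.4], [0, 0.004, 0, 0, 0, 0, 0.4], [0, 0.0015, 0, 0, 0, 0, 0.4], [0, 0.0015, 0, 0, 0, 0, 0.4]])

```text
time: 14.98
tool_pos: [0.49, -0.0995, 0.0609]
tcp_rot: [-1.467, 0.658, -0.666]
wrist_force: [-0.7, 0.2, -1.0]
width: 0.688
```

>>> jog_arm(increments=[[-0.0015, 0, -0.0012, 0, 0, 0, 0.4], [0, 0.001, 0, 0, 0, 0, 0.4], [0, 0.001, 0, 0, 0, 0, 0.4]])

```text
time: 15.35
tool_pos: [0.488, -0.0991, 0.06]
tcp_rot: [-1.466, 0.659, -0.666]
wrist_force: [-3.7, 0.9, 11.3]
width: 0.689
```

>>> jog_arm(increments=[[0, 0, 0, 0, 0, 0, 0.72], [0, 0, 0, 0, 0, 0, 0.8], [0, -0.01, 0, 0, 0, 0, 0.8], [0, -0.04, 0, 0, 0, 0, 0.8], [0, -0.05, 0, 0, 0, 0, 1], [0, -0.04, 0, 0, 0, 0, 1], [0, -0.02, 0, 0, 0, 0, 1], [0, 0, 0, 0, 0, 0, 1]])

```text
time: 16.35
tool_pos: [0.4876, -0.099, 0.228]
tcp_rot: [-1.466, 0.657, -0.668]
wrist_force: [-0.5, 0.3, -0.1]
width: 1.0
```

```bash
python3 go.py .4475 .326 .22 -48.6
python3 - <<'E'
from workcell import read_camera
from h import *
p=read_camera("scene"); W=cloud(p)
P=W[near(W,(.489,-.1),.05,.08,.095)]; print("pot",circ(P),len(P),np.median(P[:,2]))
E
```

```text
t 16.35 pos [ 0.4876 -0.099   0.228 ] phi -48.6 w 1.0 F [-0.5  0.3 -0.1]
turn now-axes [-0.004  0.     0.006] shift now-axes [-0.3454  0.0069  0.251 ] shift target-axes [-0.3454  0.008   0.251 ]
pot [489.4 -99.8  30.7] 599 0.08621915299257465
```

>>> jog_arm(increments=[[-0.043, 0, 0.0312, -0.004, 0, 0.006, 1], [-0.043, 0, 0.0312, 0, 0, 0, 1], [-0.043, 0, 0.0312, 0, 0, 0, 1], [-0.043, 0, 0.0312, 0, 0, 0, 1], [-0.043, 0, 0.0312, 0, 0, 0, 1], [-0.043, 0, 0.0312, 0, 0, 0, 1], [-0.043, 0, 0.0312, 0, 0, 0, 1], [-0.028, 0, 0.021, 0, 0, 0, 1], [-0.008, 0, 0.005, 0, 0, 0, 1], [0, 0, 0, 0, 0, 0, 1]])

```text
time: 17.65
tool_pos: [0.4388, 0.3238, 0.2093]
tcp_rot: [-1.485, 0.682, -0.652]
wrist_force: [0.2, 0.6, -0.2]
width: 0.997
```

>>> jog_arm(increments=[[0, 0, 0, 0, 0, 0, 1], [0, 0, 0, 0, 0, 0, 1]])

```text
time: 17.9
tool_pos: [0.4387, 0.3213, 0.2083]
tcp_rot: [-1.487, 0.684, -0.653]
wrist_force: [0.7, -0.8, 0.2]
width: 0.998
```

```bash
python3 go.py .4475 .326 .1 -48.6
```

```text
t 17.9 pos [0.4387 0.3213 0.2083] phi -48.9 w 0.998 F [ 0.7 -0.8  0.2]
turn now-axes [ 0.027 -0.005 -0.009] shift now-axes [0.0031 0.108  0.0126] shift target-axes [0.0023 0.1083 0.0097]
```

>>> jog_arm(increments=[[0.003, 0, 0.0126, 0.027, -0.005, -0.009, 1], [0, 0, 0, 0, 0, 0, 1], [0, 0, 0, 0, 0, 0, 1]])

```text
time: 18.27
tool_pos: [0.4519, 0.3261, 0.2085]
tcp_rot: [-1.464, 0.662, -0.667]
wrist_force: [-0.2, -0.1, 0.1]
width: 1.0
```

```bash
python3 go.py .4475 .326 .103 -48.6
python3 - <<'E'
from workcell import read_camera
import cv2
b=read_camera("scene")
cv2.imwrite("pics/jar1.png",cv2.resize(b["img"][20:170,270:410],(560,600)))
E
```

```text
t 18.27 pos [0.4519 0.3261 0.2085] phi -48.8 w 1.0 F [-0.2 -0.1  0.1]
turn now-axes [-0.003 -0.003  0.001] shift now-axes [-0.003   0.1055 -0.0037] shift target-axes [-0.0029  0.1055 -0.0034]
```

View pics/jar1.png

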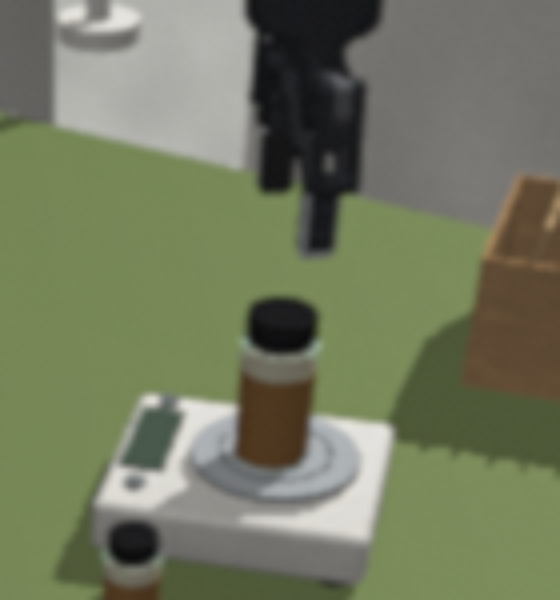

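The jar is beneath the open jaws, midway between the fingers (297,195) versus cap (282,318), allowing for the view's slant; the remaining correction is 3–4 mm. Descending.

>>> jog_arm(increments=[[-0.003, 0.01, -0.0037, -0.003, -0.003, 0.001, 1], [0, 0.02, 0, 0, 0, 0, 1], [0, 0.02, 0, 0, 0, 0, 1], [0, 0, 0, 0, 0, 0, 1], [0, 0, 0, 0, 0, 0, 1]])

```text
time: 18.95
tool_pos: [0.4455, 0.3259, 0.156]
tcp_rot: [-1.469, 0.662, -0.661]
wrist_force: [0.5, 0.1, -0.7]
width: 1.0
```

```bash
python3 go.py .4475 .326 .103 -48.6
```

```text
t 18.95 pos [0.4455 0.3259 0.156 ] phi -48.5 w 1.0 F [ 0.5  0.1 -0.7]
turn now-axes [ 0.001  0.001 -0.   ] shift now-axes [0.0013 0.053  0.0016] shift target-axes [0.0013 0.053  0.0016]
```

>>> jog_arm(increments=[[0.001, 0.015, 0.0016, 0, 0, 0, 1], [0, 0.02, 0, 0, 0, 0, 1], [0, 0.013, 0, 0, 0, 0, 1], [0, 0, 0, 0, 0, 0, 1], [0, 0, 0, 0, 0, 0, 1]])

```text
time: 19.58
tool_pos: [0.449, 0.3273, 0.1075]
tcp_rot: [-1.465, 0.66, -0.662]
wrist_force: [1.1, 0.4, 0.1]
width: 1.004
```

```bash
python3 go.py .4475 .326 .103 -48.6
```

```text
t 19.57 pos [0.449  0.3273 0.1075] phi -48.5 w 1.004 F [1.1 0.4 0.1]
turn now-axes [-0.003  0.001  0.001] shift now-axes [-0.      0.0045 -0.002 ] shift target-axes [-0.      0.0045 -0.002 ]
```

>>> jog_arm(increments=[[0, 0.003, -0.002, 0, 0, 0, 0.8], [0, 0, 0, 0, 0, 0, 0.65], [0, 0, 0, 0, 0, 0, 0.4], [0, 0, 0, 0, 0, 0, 0.4], [0, 0, 0, 0, 0, 0, 0.4], [0, 0, 0, 0, 0, 0, 0.4]], force=50)

```text
time: 20.32
tool_pos: [0.4485, 0.3267, 0.1061]
tcp_rot: [-1.462, 0.658, -0.664]
wrist_force: [0.8, -0.5, -1.3]
width: 0.554
```

```bash
python3 go.py .5485 -.3475 .23 -48.6
```

```text
t 20.32 pos [0.4485 0.3267 0.1061] phi -48.5 w 0.554 F [ 0.8 -0.5 -1.3]
turn now-axes [-0.006  0.002  0.001] shift now-axes [ 0.5714 -0.1257 -0.3709] shift target-axes [ 0.5718 -0.1239 -0.3708]
```

>>> jog_arm(increments=[[0, -0.012, 0, -0.006, 0.002, 0.001, 0.4], [0, -0.03, 0, 0, 0, 0, 0.4], [0, -0.035, 0, 0, 0, 0, 0.4], [0, -0.03, 0, 0, 0, 0, 0.4], [0.01, -0.01, -0.0065, 0, 0, 0, 0.4], [0.025, 0, -0.016, 0, 0, 0, 0.4], [0.035, 0, -0.0227, 0, 0, 0, 0.4], [0.04, 0, -0.026, 0, 0, 0, 0.4], [0.04, 0, -0.026, 0, 0, 0, 0.4], [0.04, 0, -0.026, 0, 0, 0, 0.4]])

```text
time: 21.58
tool_pos: [0.4781, 0.0937, 0.2241]
tcp_rot: [-1.48, 0.664, -0.654]
wrist_force: [0.1, -0.2, -2.4]
width: 0.551
```

```bash
python3 go.py .5485 -.3475 .23 -48.6
```

```text
t 21.57 pos [0.4781 0.0937 0.2241] phi -48.3 w 0.551 F [ 0.1 -0.2 -2.4]
turn now-axes [ 0.013  0.005 -0.001] shift now-axes [ 0.3762 -0.0034 -0.2411] shift target-axes [ 0.3775 -0.0059 -0.2389]
```

>>> jog_arm(increments=[[0.043, 0, -0.0275, 0.013, 0.005, -0.001, 0.4], [0.045, 0, -0.0287, 0, 0, 0, 0.4], [0.045, 0, -0.0287, 0, 0, 0, 0.4], [0.045, 0, -0.0287, 0, 0, 0, 0.4], [0.045, 0, -0.0287, 0, 0, 0, 0.4], [0.045, 0, -0.0287, 0, 0, 0, 0.4], [0.045, 0, -0.0287, 0, 0, 0, 0.4], [0.033, 0, -0.021, 0, 0, 0, 0.4], [0.018, 0, -0.011, 0, 0, 0, 0.4], [0.004, 0, -0.003, 0, 0, 0, 0.4]])

```text
time: 22.82
tool_pos: [0.5334, -0.358, 0.2134]
tcp_rot: [-1.467, 0.683, -0.654]
wrist_force: [-0.6, 0.8, -2.6]
width: 0.555
```

>>> jog_arm(increments=[[0, 0, 0, 0, 0, 0, 0.4], [0, 0, 0, 0, 0, 0, 0.4]])

```text
time: 23.08
tool_pos: [0.5328, -0.3557, 0.2127]
tcp_rot: [-1.466, 0.684, -0.651]
wrist_force: [0.9, -0.2, -3.1]
width: 0.551
```

```bash
python3 go.py .5485 -.3475 .08 -48.6
python3 - <<'E'
from workcell import read_camera
import cv2
from h import *
b=read_camera("scene"); W=cloud(b)
a=cv2.resize(b["img"][190:420,90:310],(560,585))
cv2.imwrite("pics/jar2.png",a)
E
```

```text
t 23.07 pos [ 0.5328 -0.3557  0.2127] phi -49.0 w 0.551 F [ 0.9 -0.2 -3.1]
turn now-axes [ 0.009 -0.007 -0.019] shift now-axes [0.0066 0.1325 0.0184] shift target-axes [0.0042 0.1327 0.0172]
```

View pics/jar2.png

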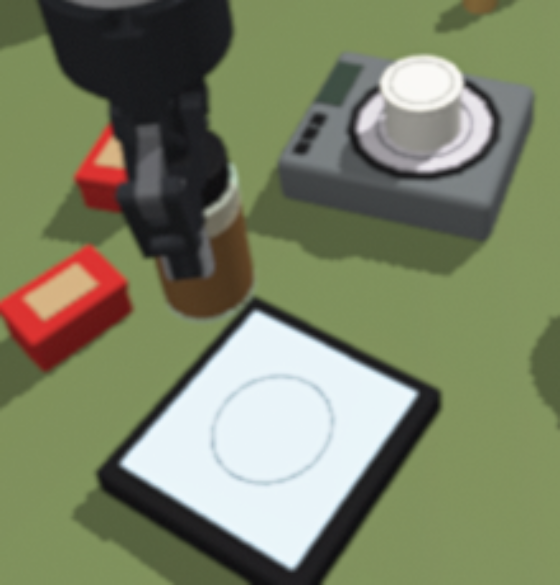

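The jar hangs upright in the gripper above the empty light box (circle at 272,430), and the pot stands in the meter's middle (422,110). Centring, then descending.

>>> jog_arm(increments=[[0.0066, 0, 0.0184, 0.009, -0.007, -0.019, 0.4], [0, 0, 0, 0, 0, 0, 0.4], [0, 0.025, 0, 0, 0, 0, 0.4], [0, 0.035, 0, 0, 0, 0, 0.4], [0, 0.03, 0, 0, 0, 0, 0.4], [0, 0.015, 0, 0, 0, 0, 0.4], [0, 0, 0, 0, 0, 0, 0.4], [0, 0, 0, 0, 0, 0, 0.4]])

```text
time: 24.12
tool_pos: [0.5573, -0.3447, 0.1096]
tcp_rot: [-1.47, 0.648, -0.664]
wrist_force: [0.6, -0.0, -2.9]
width: 0.552
```

```bash
python3 go.py .5485 -.3475 .08 -48.6
```

```text
t 24.12 pos [ 0.5573 -0.3447  0.1096] phi -48.1 w 0.552 F [ 0.6 -0.  -2.9]
turn now-axes [-0.003  0.009  0.009] shift now-axes [-0.0041  0.0295 -0.0085] shift target-axes [-0.0038  0.0296 -0.0084]
```

>>> jog_arm(increments=[[-0.004, 0.003, -0.0085, -0.003, 0.009, 0.009, 0.4], [0, 0.01, 0, 0, 0, 0, 0.4], [0, 0.008, 0, 0, 0, 0, 0.4], [0, 0.001, 0, 0, 0, 0, 0.4], [0, 0, 0, 0, 0, 0, 0.4]])

```text
time: 24.75
tool_pos: [0.5492, -0.3491, 0.0892]
tcp_rot: [-1.467, 0.66, -0.667]
wrist_force: [-0.3, -0.5, -2.6]
width: 0.551
```

```bash
python3 go.py .5485 -.3475 .08 -48.6
```

```text
t 24.75 pos [ 0.5492 -0.3491  0.0892] phi -48.7 w 0.551 F [-0.3 -0.5 -2.6]
turn now-axes [-0.001 -0.002  0.004] shift now-axes [-0.0017  0.0092  0.0005] shift target-axes [-0.0016  0.0092  0.0005]
```

>>> jog_arm(increments=[[-0.001, 0.004, 0.0005, -0.001, -0.002, 0.004, 0.4], [0, 0.003, 0, 0, 0, 0, 0.4], [0, 0.0015, 0, 0, 0, 0, 0.4], [0, 0.0015, 0, 0, 0, 0, 0.4]])

```text
time: 25.25
tool_pos: [0.5493, -0.3481, 0.0801]
tcp_rot: [-1.468, 0.662, -0.662]
wrist_force: [-3.7, 1.2, 10.1]
width: 0.551
```

>>> jog_arm(increments=[[0, 0, 0, 0, 0, 0, 0.62], [0, 0, 0, 0, 0, 0, 0.75], [0, 0, 0, 0, 0, 0, 0.85], [0, -0.01, 0, 0, 0, 0, 0.95], [0, -0.03, 0, 0, 0, 0, 1], [0, -0.04, 0, 0, 0, 0, 1], [0, -0.045, 0, 0, 0, 0, 1], [0, -0.015, 0, 0, 0, 0, 1], [0, 0, 0, 0, 0, 0, 1]])

```text
time: 26.38
tool_pos: [0.5502, -0.3486, 0.2275]
tcp_rot: [-1.468, 0.658, -0.666]
wrist_force: [0.5, 0.7, -0.6]
width: 1.0
```

```bash
python3 go.py .5993 .086 .16 -48.2
python3 - <<'E'
from workcell import read_camera
from h import *
p=read_camera("scene"); W=cloud(p)
P=W[near(W,(.549,-.348),.05,.115,.135)]; print("jar",circ(P),len(P),np.median(P[:,2]))
P=W[near(W,(.549,-.348),.05,.04,.095)]; print("jar",circ(P),len(P))
E
```

```text
t 26.38 pos [ 0.5502 -0.3486  0.2275] phi -48.6 w 1.0 F [ 0.5  0.7 -0.6]
turn now-axes [-0.001 -0.006  0.005] shift now-axes [-0.2936  0.0666  0.3244] shift target-axes [-0.2913  0.0675  0.3263]
jar [ 550.8 -348.4   22.4] 729 0.12342971941259673
jar [ 552.3 -349.5   23.6] 696
```

>>> jog_arm(increments=[[-0.036, 0, 0.0401, 0, -0.006, 0.005, 1], [-0.036, 0, 0.0401, 0, 0, 0, 1], [-0.036, 0, 0.0401, 0, 0, 0, 1], [-0.036, 0, 0.0401, 0, 0, 0, 0.9], [-0.036, 0, 0.0401, 0, 0, 0, 0.85], [-0.036, 0, 0.0401, 0, 0, 0, 0.85], [-0.036, 0, 0.0401, 0, 0, 0, 0.85], [-0.026, 0, 0.029, 0, 0, 0, 0.85], [-0.008, 0, 0.009, 0, 0, 0, 0.85], [0, 0, 0, 0, 0, 0, 0.85]])

```text
time: 27.68
tool_pos: [0.5868, 0.09, 0.2023]
tcp_rot: [-1.477, 0.689, -0.631]
wrist_force: [0.4, -0.7, 0.1]
width: 0.852
```

>>> jog_arm(increments=[[0, 0.01, 0, 0, 0, 0, 0.85], [0, 0.04, 0, 0, 0, 0, 0.85], [0, 0.04, 0, 0, 0, 0, 0.85], [0, 0, 0, 0, 0, 0, 0.85], [0, 0, 0, 0, 0, 0, 0.85]])

```text
time: 28.3
tool_pos: [0.5831, 0.0837, 0.1087]
tcp_rot: [-1.478, 0.695, -0.637]
wrist_force: [-0.1, 0.4, -0.0]
width: 0.848
```

```bash
python3 go.py .5993 .086 .024 -48.2
```

```text
t 28.3 pos [0.5831 0.0837 0.1087] phi -48.8 w 0.848 F [-0.1  0.4 -0. ]
turn now-axes [ 0.025 -0.01  -0.028] shift now-axes [0.0113 0.084  0.0159] shift target-axes [0.0091 0.0847 0.0136]
```

>>> jog_arm(increments=[[0.0113, 0, 0.0159, 0.025, -0.01, -0.028, 0.85], [0, 0, 0, 0, 0, 0, 0.85], [0, 0.02, 0, 0, 0, 0, 0.85], [0, 0.02, 0, 0, 0, 0, 0.85], [0, 0, 0, 0, 0, 0, 0.85], [0, 0, 0, 0, 0, 0, 0.85]])

```text
time: 29.05
tool_pos: [0.6068, 0.0856, 0.0689]
tcp_rot: [-1.465, 0.651, -0.663]
wrist_force: [0.5, -0.6, -0.5]
width: 0.847
```

```bash
python3 go.py .5993 .086 .025 -48.2
```

```text
t 29.05 pos [0.6068 0.0856 0.0689] phi -48.2 w 0.847 F [ 0.5 -0.6 -0.5]
turn now-axes [-0.006 -0.     0.005] shift now-axes [-0.0055  0.0438 -0.0056] shift target-axes [-0.0053  0.0439 -0.0053]
```

>>> jog_arm(increments=[[-0.0055, 0, -0.0056, -0.006, 0, 0.005, 0.85], [0, 0.02, 0, 0, 0, 0, 0.85], [0, 0.018, 0, 0, 0, 0, 0.85], [0, 0.002, 0, 0, 0, 0, 0.85], [0, 0, 0, 0, 0, 0, 0.85]])

```text
time: 29.68
tool_pos: [0.598, 0.086, 0.0258]
tcp_rot: [-1.469, 0.658, -0.657]
wrist_force: [-0.2, 0.1, 0.9]
width: 0.846
```

```bash
python3 go.py .5993 .086 .025 -48.2
```

```text
t 29.68 pos [0.598  0.086  0.0258] phi -48.2 w 0.846 F [-0.2  0.1  0.9]
turn now-axes [ 0.001 -0.    -0.001] shift now-axes [0.0009 0.0008 0.001 ] shift target-axes [0.0009 0.0008 0.001 ]
```

>>> jog_arm(increments=[[0.0009, 0.0005, 0.001, 0, 0, 0, 0.7], [0, 0, 0, 0, 0, 0, 0.4], [0, 0, 0, 0, 0, 0, 0.4], [0, 0, 0, 0, 0, 0, 0.4], [0, 0, 0, 0, 0, 0, 0.4]], force=40)

```text
time: 30.3
tool_pos: [0.6006, 0.0861, 0.0266]
tcp_rot: [-1.468, 0.656, -0.658]
wrist_force: [-0.3, 0.7, -0.5]
width: 0.556
```

```bash
python3 go.py .449 .3325 .17 -48.6
```

```text
t 30.3 pos [0.6006 0.0861 0.0266] phi -48.2 w 0.556 F [-0.3  0.7 -0.5]
turn now-axes [-0.001  0.007  0.001] shift now-axes [-0.2846 -0.1436  0.0514] shift target-axes [-0.285  -0.1434  0.0492]
```

>>> jog_arm(increments=[[0, -0.015, 0, 0, 0, 0, 0.4], [0, -0.04, 0, 0, 0, 0, 0.4], [0, -0.045, 0, 0, 0, 0, 0.4], [-0.02, -0.03, 0.0036, 0, 0, 0, 0.4], [-0.042, -0.01, 0.0076, 0, 0, 0, 0.4], [-0.05, 0, 0.009, 0, 0, 0, 0.4], [-0.05, 0, 0.009, 0, 0, 0, 0.4], [-0.05, 0, 0.009, 0, 0, 0, 0.4], [-0.038, 0, 0.007, 0, 0, 0, 0.4], [-0.015, 0, 0.003, 0, 0, 0, 0.4]])

```text
time: 31.55
tool_pos: [0.4594, 0.3222, 0.183]
tcp_rot: [-1.457, 0.651, -0.668]
wrist_force: [-0.4, 0.0, -0.7]
width: 0.559
```

>>> jog_arm(increments=[[0, 0, 0, 0, 0, 0, 0.4], [0, 0, 0, 0, 0, 0, 0.4]])

```text
time: 31.8
tool_pos: [0.4598, 0.322, 0.184]
tcp_rot: [-1.457, 0.648, -0.668]
wrist_force: [0.8, 0.7, -0.8]
width: 0.552
```

```bash
python3 go.py .449 .3325 .0706 -48.6;python3 - <<'E'
from workcell import read_camera
from h import *
from scipy.optimize import least_squares
for n,c in (("scene",None),):
    p=read_camera(n); W=cloud(p)
    P=W[near(W,C["pan"],.075,.046,.054)]; print(n,"pan",circ(P),len(P))
E
```

```text
t 31.8 pos [0.4598 0.322  0.184 ] phi -48.4 w 0.552 F [ 0.8  0.7 -0.8]
turn now-axes [-0.016  0.004  0.006] shift now-axes [-0.0157  0.1133 -0.0029] shift target-axes [-0.015   0.1134 -0.0012]
scene pan [448.3 331.8  57.6] 759
```

>>> jog_arm(increments=[[-0.0157, 0, -0.0029, -0.016, 0.004, 0.006, 0.4], [0, 0, 0, 0, 0, 0, 0.4], [0, 0.025, 0, 0, 0, 0, 0.4], [0, 0.035, 0, 0, 0, 0, 0.4], [0, 0.025, 0, 0, 0, 0, 0.4], [0, 0.01, 0, 0, 0, 0, 0.4], [0, 0, 0, 0, 0, 0, 0.4], [0, 0, 0, 0, 0, 0, 0.4]])

```text
time: 32.85
tool_pos: [0.4502, 0.3307, 0.0884]
tcp_rot: [-1.465, 0.665, -0.667]
wrist_force: [-0.0, 0.3, -1.1]
width: 0.553
```

```bash
python3 go.py .4485 .332 .0706 -48.6
```

```text
t 32.85 pos [0.4502 0.3307 0.0884] phi -48.9 w 0.553 F [-0.   0.3 -1.1]
turn now-axes [-0.002 -0.005  0.001] shift now-axes [-0.0021  0.0178 -0.0005] shift target-axes [-0.0021  0.0178 -0.0004]
```

>>> jog_arm(increments=[[-0.002, 0.008, -0.0005, -0.002, -0.005, 0.001, 0.4], [0, 0.006, 0, 0, 0, 0, 0.4], [0, 0.002, 0, 0, 0, 0, 0.4], [0, 0.0015, 0, 0, 0, 0, 0.4], [0, 0, 0, 0, 0, 0, 0.4]])

```text
time: 33.48
tool_pos: [0.4499, 0.333, 0.0721]
tcp_rot: [-1.464, 0.66, -0.663]
wrist_force: [0.2, 0.8, -1.1]
width: 0.553
```

```bash
python3 go.py .4485 .332 .0706 -48.6
```

```text
t 33.48 pos [0.4499 0.333  0.0721] phi -48.6 w 0.553 F [ 0.2  0.8 -1.1]
turn now-axes [-0.004  0.001  0.001] shift now-axes [-0.0002  0.0015 -0.0018] shift target-axes [-0.0002  0.0015 -0.0018]
```

>>> jog_arm(increments=[[0, 0.001, -0.0018, -0.004, 0, 0.001, 0.4], [0, 0.0015, 0, 0, 0, 0, 0.4], [0, 0.0015, 0, 0, 0, 0, 0.4]])

```text
time: 33.85
tool_pos: [0.4487, 0.332, 0.0698]
tcp_rot: [-1.468, 0.662, -0.661]
wrist_force: [-6.4, -4.1, 15.3]
width: 0.557
```

Firm contact (15 N). Release and rise, then retreat towards the robot's own side.

>>> jog_arm(increments=[[0, 0, 0, 0, 0, 0, 0.62], [0, 0, 0, 0, 0, 0, 0.74], [0, -0.01, 0, 0, 0, 0, 0.8], [0, -0.03, 0, 0, 0, 0, 0.9], [0, -0.045, 0, 0, 0, 0, 1], [0, -0.05, 0, 0, 0, 0, 1], [0, -0.05, 0, 0, 0, 0, 1], [0, -0.03, 0, 0, 0, 0, 1], [0, 0, 0, 0, 0, 0, 1], [0, 0, 0, 0, 0, 0, 1]])

```text
time: 35.1
tool_pos: [0.4486, 0.3317, 0.2943]
tcp_rot: [-1.466, 0.661, -0.662]
wrist_force: [-0.1, 0.8, -0.2]
width: 0.997
```

```bash
python3 go.py .45 .333 .3 -48.6
python3 - <<'E'
from workcell import read_camera
from h import *
for n in("top","scene"):
    p=read_camera(n); W=cloud(p); cv2.imwrite(f"pics/{n}9.png",p["img"])
    for k,f,c,r,a,b in (("tin",rect,(.449,.332),.055,.078,.095),("pot",circ,(.488,-.099),.045,.08,.095),("jar",circ,(.549,-.348),.05,.115,.135),("dishes",circ,(.696,-.152),.08,.01,.06),("weight",circ,(.414,.095),.03,.01,.06)):
        P=W[near(W,c,r,a,b)]; print(n,k,len(P), (f(P),round(float(np.median(P[:,2])),4)) if len(P)>5 else "")
E
```

```text
t 35.1 pos [0.4486 0.3317 0.2943] phi -48.6 w 0.997 F [-0.1  0.8 -0.2]
turn now-axes [-0.002  0.001 -0.   ] shift now-axes [-0.     -0.0057  0.0019] shift target-axes [-0.     -0.0057  0.0019]
top tin 610 (array([447.3, 331.7,  72.2,  49.3,  41.9]), 0.0856)
top pot 477 (array([487.2, -99.2,  29.8]), 0.0867)
top jar 293 (array([ 548.8, -347.4,   22.3]), 0.1237)
top dishes 1026 (array([ 695.2, -151.8,   49.5]), 0.0409)
top weight 130 (array([413.2,  96.2,  15.8]), 0.0314)
scene tin 328 (array([449.7, 330.7,  72.5,  51.6,  41.1]), 0.0849)
scene pot 599 (array([489. , -99.9,  30.8]), 0.0864)
scene jar 737 (array([ 551.4, -348. ,   22.7]), 0.1234)
scene dishes 2386 (array([ 697. , -152.4,   49.2]), 0.0406)
scene weight 208 (array([415.3,  96. ,  17.6]), 0.0294)
```

View pics/scene9.png

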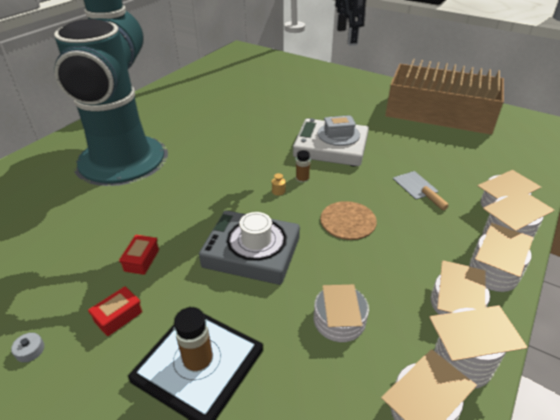

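View pics/top9.png

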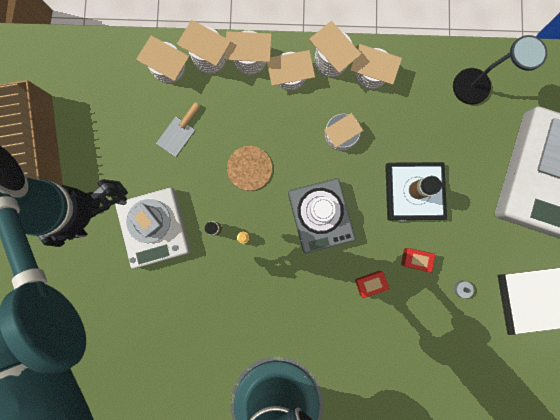

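Both views show the tin on the balance, the pot in the meter, the jar on the light box and the mat (348,220 scene) empty. The dishes, weight and spatula are where they were, and the gripper is clear.

```bash
python3 -c "
from workcell import bot; print(bot.finish_job())"
```

```text
the job is handed in; nothing more can be done
None
```

I changed the samples over as asked and handed the job in at about 35 s. I parked the tin on the mat and let go of it there. Then the pot went to the moisture meter, the jar to the light box, and the tin from the mat to the balance.

- **Final positions:** In both cameras all three samples stand within about 3 mm of the middle of their places, at the right heights.
- **Bystanders:** The mat is empty. The dishes and weight measure within about 2.5 mm of where they started. I checked the spatula only by eye, and it looks unmoved.
- **Forces:** The robot ended about 0.2 m above the tin, touching nothing. Of the wrist forces I read, the highest was about 27 N, when I set the tin on the mat; the other three set-downs were 11–17 N.
- **Camera disagreement:** The two cameras differ by 1–4 mm in places, as the calibration would suggest, so I used the average.

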